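Stack the power module on its pillar fixture

TASK

Build the power module on the green fixture: lay the black heat sink flat on the fixture between the two pillars, then the circuit board on the heat sink with its chip up, then the copper-coloured shield can over the chip, and last lower the aluminium cover so that both pillar pins pass through its two holes and it sits fully down on the pillars. Work in that order, with every part central over the one below and its long side running from pillar to pillar (either way round), let go of everything, and leave the multimeter, the spool and the screwdriver where they are.

Things in the scene. Friction and masses are not known exactly. Their poses are not given: they have to be found in the camera images.
- jig: Fixture fixed to the bench (place and yaw vary): green base 150 x 80 x 12 mm (x, y, z), yellow rectangle on top where the stack goes. Origin: centre of its underside, z up. Steel pillars at x = -52 and +52 mm, y = 0: 13 mm diameter up to a flat shoulder 53 mm above the origin, then a dowel pin of 8 mm diameter with tapered tip, its top 65 mm above the origin. Gap between pillars 91 mm.
- heatsink: Loose black heat sink, 64 x 44 x 16 mm (x, y, z), about 90 g, lying fins down; flat top with a light grey pad. Origin: centre of its underside, z up. Grip its straight sides across the 44 mm. Belongs directly on the fixture's base, over the fixture's origin.
- board: Loose green circuit board on a black base of the same outline: 64 x 44 mm (x, y), together 10 mm thick, about 50 g, lying chip up; black chip 22 x 12 x 5 mm in the middle of the top, gold contacts along both short edges. Origin: centre of its underside, z up. Grip its edges across the 44 mm. Belongs on the flat top of the heat sink.
- shield: Loose copper-coloured shield can, 48 x 36 x 12 mm (x, y, z), about 45 g, closed top with dark vent holes, open underneath, walls 3 mm, hollow 9 mm deep. Origin: centre of its underside (rim), z up. Grip across the 36 mm. Belongs on the board, chip inside it, rim on the green surface; the stack then reaches 38 mm above the fixture's base top, 3 mm short of the shoulders.
- cover: Loose aluminium plate, 130 x 50 x 8 mm (x, y, z), about 170 g, with two through holes of 11 mm diameter at x = -52 and +52 mm, y = 0; on its middle a red grip block 46 x 18 mm (x, y), from 8 to 30 mm above the origin: grip it across the 18 mm. Origin: centre of the plate's underside, z up. Seated, its underside rests on the pillar shoulders and the pins stand 4 mm out of its top.
- multimeter: Bystander: orange and black hand multimeter, 75 x 145 x 34 mm, lying beyond the work. Origin at the centre of its underside. Loose; leave alone.
- spool: Bystander: spool of solder with blue flanges, 60 mm diameter, 42 mm high, standing beyond the work. Origin at the centre of its underside. Loose; leave alone.
- screwdriver: Bystander: screwdriver with a yellow handle about 200 mm long, lying beyond the work, roughly across the bench. Loose; leave alone.
Mind the look-alikes: they are no part of the job. Several things have the shape of the cover; the one meant has the colours described above.

How it is judged:
On the way, in this order (a step that is already met when the one before it is completed fails the run):
1. the heat sink lies on the fixture between the pillars, let go (horizontal distance between heatsink and jig below 0.01 m and z of heatsink in the frame of jig between 0.009 and 0.015 m and angle between the x axis of heatsink and the x axis of jig, either way round below 0.2 rad and angle between heatsink's own z axis and vertical below 0.06 rad and contact force between heatsink and the fingers below 0.1 N), for 0.2 s.
2. the board lies on the heat sink, let go (horizontal distance between heatsink and jig below 0.01 m and z of heatsink in the frame of jig between 0.009 and 0.015 m and angle between the x axis of each of heatsink, board and the x axis of jig, either way round below 0.2 rad and angle between each of heatsink, board's own z axis and vertical below 0.06 rad and horizontal distance between board and heatsink below 0.01 m and z of board in the frame of heatsink between 0.013 and 0.019 m and contact force between board and the fingers below 0.1 N), for 0.2 s.
3. the shield can sits on the board over the chip, let go (horizontal distance between heatsink and jig below 0.01 m and z of heatsink in the frame of jig between 0.009 and 0.015 m and angle between the x axis of each of heatsink, board, shield and the x axis of jig, either way round below 0.2 rad and angle between each of heatsink, board, shield's own z axis and vertical below 0.06 rad and horizontal distance between board and heatsink below 0.01 m and z of board in the frame of heatsink between 0.013 and 0.019 m and horizontal distance between shield and board below 0.009 m and z of shield in the frame of board between 0.007 and 0.013 m and contact force between shield and the fingers below 0.1 N), for 0.2 s.
4. the cover is down on the pillars with both pins through its holes (horizontal distance between cover and jig below 0.005 m and z of cover in the frame of jig between 0.05 and 0.056 m and angle between the x axis of cover and the x axis of jig, either way round below 0.2 rad and angle between cover's own z axis and vertical below 0.06 rad), for 0.2 s.
At the end, for the whole second after the job is handed in: Heat sink on the fixture base within 10 mm of its centre, board on it within 10 mm, shield over the chip within 9 mm, cover on the pillar shoulders, both pins through (within 5 mm); heights to 3 mm, level to 0.06 rad, long sides within 0.2 rad of the pillar line; all released, at rest (all of step 3 and all of step 4 and linear speed of each of heatsink, board, shield, cover below 0.02 m/s and contact force between each of heatsink, board, cover and the fingers below 0.1 N); the robot touches nothing.
It fails at once if a bystander (multimeter, spool, screwdriver) is moved more than 30 mm (distance of any of multimeter, spool, screwdriver from where it was at the start of the episode above 0.03 m).
It also fails if it takes over 131 s, if anything falls off the work surface, if the arm or the gripper's body presses on something with over 40 N, if the wrist force passes 120 N, or if a joint passes its speed limit or range.

ROBOT

A 6-joint arm with a two-finger parallel gripper is mounted at the origin on the work surface. World frame = base frame: x ahead of the robot, y to its left, z up, the work surface at z = 0. Lengths are in m, angles in rad, forces in N, time in s.
With the tool pointing down it reaches from about 0.25 to 0.775 m from the base axis. Payload 4 kg.
Tool frame: the origin (TCP) lies midway between the tips of the shut fingers; the grasp point (between the pads) lies 19 mm behind it; z points along the fingers, y is the line along which they close (so a half turn about z gives the same grasp; the last joint's range is limited). The gripper opens to 94 mm and grips with 3 to 60 N. Pads are 16 mm wide; open, the fingers measure 119 mm over their backs; the gripper's body (75 mm by 177 mm) begins 78 mm behind the grasp point.
Start: joints at [1.213, 0.087, 1.371, -0, 1.684, -0.103], TCP at [0.139, 0.532, 0.206] pointing down, gripper open.
Joint ranges: [-3.1, 3.1], [-0.76, 2.03], [0.27, 2.55], [-1.08, 4.22], [0.17, 2.65], [-2.57, 2.57]. Speed limits (rad/s): [2.79, 2.79, 3.14, 3.14, 3.14, 3.14].

INTERFACE

Orientations are given as [roll, pitch, yaw] about the fixed x, y, z axes, in that order (R = Rz(yaw) Ry(pitch) Rx(roll)).
In Python, from bench import get_obs, snapshot, close_job gives the robot as it stands. The module is installed in compiled form; this text tells all that it offers.
- The arm moves only by the tool drive_tool, never from a script. Its argument "commands" is a list of rows, each a list of 6 numbers: the shift along the tool's x, y, z in units of 0.04 m (1.0 is 0.04 m), then the turn, a rotation vector about the tool's x, y, z in units of 0.1 rad (1.0 is 0.1 rad). In form: [[dx, dy, dz, wx, wy, wz], ...]. A call has 1 to 20 rows; each row shifts and turns the commanded pose from where the row before left it, along the tool's axes as they then stand; what a row does not reach is not made up. A row lasts 1/8 s, in which the tool goes at most 62.5 mm and 10.7 degrees, less where a joint would pass 70% of its speed; a pose out of reach is approached as far as the arm can. A call with a number of a shift or a turn outside -1 to 1 is refused whole. A call with a gripper value outside its range is refused whole. "gripper" is the closure, from 0 (fully open) to 1 (shut), set as the call begins (left out, the last holds). The fingers move at their own pace and stop on an object; the grip force is fixed at half the most. Time passes only in rows, so rows that do not move let the fingers close. It gives the time, the measured TCP pose, the force, the opening and the grip force at its end, in the units of the state.
- get_obs(): the state, without advancing time (a new reading comes with each control period).
- snapshot(name): name is "scene" or "top"; returns a dict with "image" (420x560x3 uint8, blue, green, red), "range_z" (420x560 float32, m along the optical axis (not along the pixel's ray), 0 where there is no reading), "fx", "fy", "cx", "cy" (pixels), "rvec" (rotation vector, rad) and "tvec" (3), from world to camera coordinates, as OpenCV has them. Camera axes: x right, y down, z forward; pixel columns grow to the right and rows downward; lengths in m; the calibration is good to about 2 mm. A picture is of the moment at which its call begins.
- close_job(): hands the job in; it is judged then, once.
The state is a dict: "time": time; "joint_positions": joint angles; "qvel": joint speeds; "joint_torque": joint torques, N m; "tool_pos": TCP position; "ee_rot": TCP orientation; "wrist_force": force on the tool from outside, world axes, zero at the start; "wrist_torque": the same for the moment, N m; "width": finger opening in m; "finger_force": force on a finger pad.
Only numpy, scipy, OpenCV 4.12 (cv2) and the standard library are available. Lean on these libraries where they do the work, as an engineer would, in place of code of your own. Each camera call takes 0.05 s, during which the arm holds its last target. There are 200 camera calls.

## Working session

There is one attempt and no reset: what is moved stays moved. The work goes in short steps, Python scripts to look and compute and a tool call to move; the robot and the scene stay as the last step left them, time stands still between calls to the robot, and variables do not carry over. Pictures are saved under pics/ and viewed, at most 14 in all, crops included, and the job is handed in when it is done.

Besides the shell and the picture viewer there is one more tool, called as name([rows], argument=value, ...), one row to a line, values as JSON. drive_tool: Moves the arm, as the interface text tells. Its arguments: {"type":"object","properties":{"commands":{"type":"array"},"gripper":{"type":"number"}},"required":["commands"]}

```bash
mkdir -p pics
cat > h.py <<'E'
import numpy as np, cv2
from bench import get_obs, snapshot
def snap(n, f=None):
    s=snapshot(n)
    if f: cv2.imwrite('pics/'+f,s['image'])
    R=cv2.Rodrigues(np.array(s['rvec'],float))[0]; t=np.array(s['tvec'],float).ravel()
    z=s['range_z'].astype(float); v,u=np.mgrid[:z.shape[0],:z.shape[1]]
    c=np.stack([(u-s['cx'])/s['fx']*z,(v-s['cy'])/s['fy']*z,z],-1)
    W=(c-t)@R; W[z==0]=np.nan
    return s['image'],W
E
python3 - <<'E'
from h import *
for n in ('top','scene'):
    im,W=snap(n,n+'0.png'); np.savez(n+'0.npz',im=im,W=W)
    print(n,W[210,280],W[5,5],W[415,555])
print({k:np.round(v,3) for k,v in get_obs().items()})
E
```

```text
top [0.58943339 0.01074453 0.01642782] [ 1.36616141  0.98126999 -0.43580839] [ 0.12150067 -0.62662252 -0.00285755]
scene [0.52329679 0.00409745 0.00064055] [-0.57061542 -0.76524428  0.00889023] [ 1.05087945  0.82584867 -0.75018017]
{'time': np.float64(0.1), 'joint_positions': array([ 1.213,  0.088,  1.372,  0.   ,  1.684, -0.103]), 'qvel': array([ 0.   ,  0.001, -0.004, -0.002,  0.   , -0.   ]), 'joint_torque': array([ 1.0000e-03, -3.4125e+01, -3.0330e+01,  7.2000e-02,  3.0000e-02,
       -0.0000e+00]), 'tool_pos': array([0.138, 0.532, 0.204]), 'ee_rot': array([-3.14 , -0.   ,  2.887]), 'wrist_force': array([-0.071,  0.849,  0.458]), 'wrist_torque': array([-0.07 , -0.   , -0.032]), 'finger_force': np.float64(0.0), 'width': np.float64(0.094)}
```

View pics/top0.png

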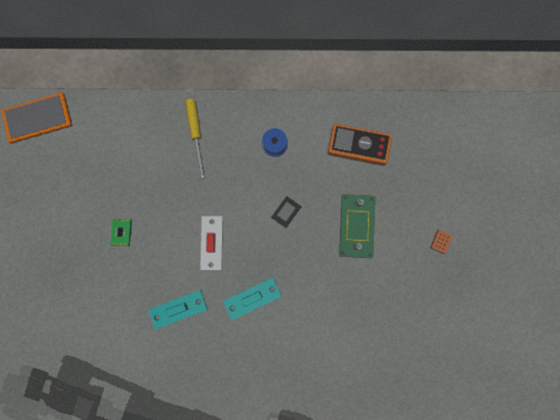

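View pics/scene0.png

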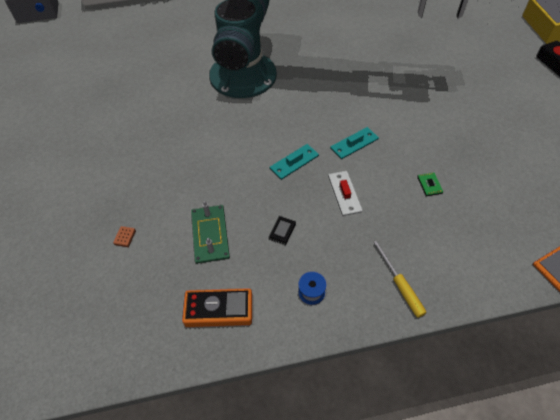

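Top view (up = +x, left = +y): heat sink at (286,212), board (120,232), shield (442,242), cover with the red block (210,242), jig (357,226). The teal plates are decoys. Next I measure poses in both cameras.

```bash
cat >> h.py <<'E'
def rect(P):
    r=cv2.minAreaRect((P*1000).astype(np.float32)); b=cv2.boxPoints(r)
    e0,e1=b[1]-b[0],b[2]-b[1]
    if np.hypot(*e0)<np.hypot(*e1): e0,e1=e1,e0
    a=np.degrees(np.arctan2(e0[1],e0[0])); a=(a+90)%180-90
    return np.round(r[0],1),np.round([np.hypot(*e0),np.hypot(*e1)],1),round(float(a),1)
def blob(W,seed,zr,rad,mask=None):
    """largest component in height band near seed (world xy)"""
    m=(W[...,2]>zr[0])&(W[...,2]<zr[1])&(np.hypot(W[...,0]-seed[0],W[...,1]-seed[1])<rad)
    if mask is not None: m&=mask
    n,l,st,_=cv2.connectedComponentsWithStats(m.astype(np.uint8))
    if n<2: return None
    k=1+np.argmax(st[1:,4]); return W[l==k]
def hsv(im): return cv2.cvtColor(im,cv2.COLOR_BGR2HSV).astype(int)
E
python3 - <<'E'
from h import *
seeds=dict(heatsink=(286,212,(.010,.02),.06),board=(120,232,(.006,.014),.06),shield=(442,242,(.008,.016),.05),cover=(210,242,(.004,.05),.1),jig=(357,226,(.007,.1),.12))
T=np.load('top0.npz')['W']
for n in ('top','scene'):
    d=np.load(n+'0.npz'); W,im=d['W'],d['im']; H=hsv(im)
    print(n)
    for k,(u,v,zr,r) in seeds.items():
        s=T[v,u][:2]
        P=blob(W,s,zr,r)
        if P is None: print(k,s,None); continue
        print(k,rect(P[:,:2]),'mean',np.round(P[:,:2].mean(0)*1000,1),'z med/max',np.round(np.median(P[:,2])*1000,1),np.round(P[:,2].max()*1000,1),len(P))
    # red block
    m=((H[...,0]<8)|(H[...,0]>172))&(H[...,1]>150)
    P=blob(W,T[242,210][:2],(.02,.04),.06,m); print('red',rect(P[:,:2]),P.mean(0)*1000,len(P))
    # jig pillars
    c=T[226,357][:2]
    m=(W[...,2]>.045)&(np.hypot(W[...,0]-c[0],W[...,1]-c[1])<.1)
    nn,l,st,_=cv2.connectedComponentsWithStats(m.astype(np.uint8))
    for i in range(1,nn): print('pillar',W[l==i].mean(0)*1000,st[i,4])
    m=(H[...,0]>20)&(H[...,0]<34)&(H[...,1]>110)&(H[...,2]>70)
    g=m&(np.hypot(W[...,0]-c[0],W[...,1]-c[1])<.08); print('yellow',rect(W[g][:,:2]),g.sum())
    b=(np.abs(W[...,0]-.5)<.2)&(np.abs(W[...,1])<.25)&(np.abs(W[...,2])<.004); print('floor',np.mean(W[b][:,2])*1000,np.std(W[b][:,2])*1000)
E
```

```text
top
heatsink (array([586.8,  -3.3]), array([64.1, 44.2], dtype=float32), -35.0) mean [586.5  -3.3] z med/max 15.4 20.0 464
board (array([534.2, 394.5]), array([64.4, 45.9], dtype=float32), -2.0) mean [533.4 393.9] z med/max 10.1 14.0 423
shield (array([ 518.6, -374.9]), array([48.1, 37.1], dtype=float32), -22.6) mean [ 518.4 -374.9] z med/max 11.5 15.9 276
cover (array([512.3, 173.6]), array([130.1,  54. ], dtype=float32), 0.7) mean [510.1 174.5] z med/max 8.3 34.5 1017
jig (array([ 554.7, -174.6]), array([150.3,  80.6], dtype=float32), -2.6) mean [ 553.9 -174. ] z med/max 11.8 68.0 2009
red (array([509.8, 174.7]), array([38.4, 15.2], dtype=float32), 1.9) [509.38179236 174.43552346  29.5182665 ] 115
pillar [ 605.6878922  -176.32300638   56.31505378] 28
pillar [ 502.41386513 -171.37049655   55.62556152] 29
yellow (array([ 554.8, -174.7]), array([71.7, 52.1], dtype=float32), -3.1) 65
floor -0.27055890603700444 1.9483007403789108
scene
heatsink (array([586.4,  -5.2]), array([65.6, 45.1], dtype=float32), -34.3) mean [588.7  -5.1] z med/max 17.5 20.0 393
board (array([534.5, 392.9]), array([68., 47.], dtype=float32), -2.2) mean [535.9 391.7] z med/max 11.2 14.0 328
shield (array([ 516.7, -376.6]), array([49.9, 38.3], dtype=float32), -23.9) mean [ 518.3 -376.8] z med/max 13.8 16.0 244
cover (array([500.2, 173.7]), array([162.7,  57.2], dtype=float32), -0.8) mean [514.5 171.8] z med/max 10.0 35.4 883
jig (array([ 554.3, -177.7]), array([152.4,  82.8], dtype=float32), -2.9) mean [ 559.1 -176.3] z med/max 14.4 68.9 1856
red (array([513.3, 172.5]), array([42.8, 16.9], dtype=float32), 1.7) [516.27420365 172.01259049  30.41611796] 108
pillar [ 504.79961275 -173.48474262   56.26062467] 37
pillar [ 608.44498547 -178.5830138    55.80639903] 40
yellow (array([ 553.8, -175.7]), array([76.4, 52.8], dtype=float32), -2.6) 90
floor 1.5817881131314846 1.4710103408427915
```

```bash
cat >> h.py <<'E'
def plan(x,y,z,yaw_deg):
    o=get_obs(); p=o['tool_pos']; yaw=o['ee_rot'][2]; t=np.radians(yaw_deg)
    d=np.array([x,y,z])/1000-p; w=-((t-yaw+np.pi)%(2*np.pi)-np.pi)/.1
    dx=(np.cos(t)*d[0]+np.sin(t)*d[1])/.04; dy=(np.sin(t)*d[0]-np.cos(t)*d[1])/.04
    print('at',np.round(p*1000,1),np.round(np.degrees(o['ee_rot']),2),'t',round(float(o['time']),2),'F',np.round(o['wrist_force'],1),'w',round(float(o['width']*1000),1))
    print('wz tot %.2f; then dx %.2f dy %.2f dz %.2f units'%(w,dx,dy,-d[2]/.04))
E
python3 -c "
from h import *
plan(586.5,-4.2,120,145.3)"
```

```text
at [138.5 531.8 204.5] [-1.7989e+02 -1.0000e-02  1.6540e+02] t 0.1 F [-0.1  0.8  0.5] w 94.1
wz tot 3.51; then dx -16.84 dy -4.64 dz 2.11 units
```

drive_tool([
  [0,0,0,0,0,0.7],
  [0,0,0,0,0,0.7],
  [0,0,0,0,0,0.7],
  [0,0,0,0,0,0.7],
  [0,0,0,0,0,0.7],
], gripper=0)

```text
time: 0.72
tool_pos: [0.1385, 0.532, 0.2048]
ee_rot: [-3.14, 0.0, 2.534]
wrist_force: [-0.8, -0.8, 0.6]
width: 0.0936
finger_force: 0.0
```

drive_tool([
  [-0.4,-0.1,0,0,0,0],
  [-0.8,-0.25,0.12,0,0,0],
  [-0.9,-0.25,0.12,0,0,0],
  [-0.9,-0.25,0.12,0,0,0],
  [-0.9,-0.25,0.12,0,0,0],
  [-0.9,-0.25,0.12,0,0,0],
  [-0.9,-0.25,0.12,0,0,0],
  [-0.9,-0.25,0.12,0,0,0],
  [-0.9,-0.25,0.12,0,0,0],
  [-0.9,-0.25,0.12,0,0,0],
  [-0.9,-0.25,0.12,0,0,0],
  [-0.9,-0.25,0.12,0,0,0],
  [-0.9,-0.25,0.12,0,0,0],
  [-0.9,-0.25,0.12,0,0,0],
  [-0.9,-0.25,0.12,0,0,0],
  [-0.9,-0.25,0.12,0,0,0],
  [-0.9,-0.25,0.12,0,0,0],
  [-0.9,-0.25,0.12,0,0,0],
  [-0.8,-0.25,0,0,0,0],
  [-0.4,-0.05,0,0,0,0],
])

```text
time: 3.22
tool_pos: [0.5857, -0.005, 0.1234]
ee_rot: [-3.141, -0.001, 2.535]
wrist_force: [0.0, 0.2, 0.1]
width: 0.0939
finger_force: 0.0
```

```bash
python3 -c "
from h import *
plan(586.5,-4.2,4,145.3)"
```

```text
at [585.7  -5.  123.4] [-1.7996e+02 -5.0000e-02  1.4526e+02] t 3.23 F [0.  0.2 0.1] w 93.9
wz tot -0.01; then dx -0.00 dy 0.03 dz 2.98 units
```

drive_tool([
  [0,0.03,0.4,0,0,0],
  [0,0,0.7,0,0,0],
  [0,0,0.7,0,0,0],
  [0,0,0.6,0,0,0],
  [0,0,0.4,0,0,0],
  [0,0,0.18,0,0,0],
  [0,0,0,0,0,0],
])

```text
time: 4.1
tool_pos: [0.5861, -0.0015, 0.0045]
ee_rot: [-3.142, -0.0, 2.537]
wrist_force: [0.3, 0.6, -0.1]
width: 0.0939
finger_force: 0.0
```

drive_tool([
  [0,0,0,0,0,0],
  [0,0,0,0,0,0],
  [0,0,0,0,0,0],
  [0,0,0,0,0,0],
  [0,0,0,0,0,0],
  [0,0,0,0,0,0],
], gripper=1)

```text
time: 4.85
tool_pos: [0.5863, -0.0019, 0.0047]
ee_rot: [-3.141, 0.0, 2.537]
wrist_force: [-0.7, -0.4, -0.5]
width: 0.0435
finger_force: 30.0
```

drive_tool([
  [0,0,-0.3,0,0,0],
  [0,0,-0.6,0,0,0],
  [0,0,-0.8,0,0,0],
  [0,0,-0.8,0,0,-0.7],
  [0,0,-0.4,0,0,-0.9],
  [0,0,0,0,0,-0.9],
  [0,0,0,0,0,-0.9],
  [0,0,0,0,0,-0.9],
  [0,0,0,0,0,-0.8],
  [0,0,0,0,0,-0.4],
  [0,0,0,0,0,0],
])

```text
time: 6.22
tool_pos: [0.5865, -0.0018, 0.1213]
ee_rot: [3.141, 0.001, 3.086]
wrist_force: [1.2, 0.1, -1.3]
width: 0.0435
finger_force: 30.0
```

```bash
python3 -c "
from h import *
plan(552.8,-175,90,177.3)"
```

```text
at [586.5  -1.8 121.3] [1.7999e+02 4.0000e-02 1.7683e+02] t 6.22 F [ 1.2  0.1 -1.3] w 43.5
wz tot -0.08; then dx 0.64 dy -4.36 dz 0.78 units
```

drive_tool([
  [0.04,-0.3,0,0,0,-0.08],
  [0.1,-0.6,0,0,0,0],
  [0.1,-0.7,0,0,0,0],
  [0.1,-0.7,0,0,0,0],
  [0.1,-0.7,0,0,0,0],
  [0.1,-0.7,0.2,0,0,0],
  [0.1,-0.5,0.3,0,0,0],
  [0,-0.16,0.28,0,0,0],
  [0,0,0,0,0,0],
])

```text
time: 7.35
tool_pos: [0.5515, -0.1744, 0.0876]
ee_rot: [3.14, -0.003, 3.094]
wrist_force: [0.1, -0.4, -0.9]
width: 0.0436
finger_force: 30.0
```

```bash
python3 -c "
from h import *
plan(552.8,-175,17.5,177.3)"
```

```text
at [ 551.5 -174.4   87.6] [179.9   -0.18 177.29] t 7.35 F [ 0.1 -0.4 -0.9] w 43.6
wz tot -0.00; then dx -0.03 dy -0.01 dz 1.75 units
```

drive_tool([
  [-0.03,-0.01,0.3,0,0,0],
  [0,0,0.4,0,0,0],
  [0,0,0.4,0,0,0],
  [0,0,0.3,0,0,0],
  [0,0,0.2,0,0,0],
  [0,0,0.14,0,0,0],
  [0,0,0.02,0,0,0],
])

```text
time: 8.22
tool_pos: [0.5537, -0.1753, 0.0188]
ee_rot: [3.141, -0.0, 3.095]
wrist_force: [0.2, 0.5, -0.5]
width: 0.0436
finger_force: 30.0
```

drive_tool([
  [0,0,0,0,0,0],
  [0,0,0,0,0,0],
  [0,0,0,0,0,0],
  [0,0,0,0,0,0],
  [0,0,0,0,0,0],
], gripper=0)

```text
time: 8.85
tool_pos: [0.5538, -0.1753, 0.0191]
ee_rot: [3.142, 0.0, 3.095]
wrist_force: [-1.1, -0.1, -0.2]
width: 0.0901
finger_force: 0.0
```

drive_tool([
  [0,0,-0.3,0,0,0],
  [0,0,-0.6,0,0,0],
  [0,0,-0.8,0,0,0],
  [0,0,-0.8,0,0,0],
  [0,0,-0.5,0,0,0],
  [0,0,0,0,0,0],
])

```text
time: 9.6
tool_pos: [0.5552, -0.1759, 0.1423]
ee_rot: [-3.14, 0.006, 3.095]
wrist_force: [0.5, -0.3, -0.0]
width: 0.0938
finger_force: 0.0
```

```bash
python3 -c "
from h import *
plan(534.3,393.7,120,178)"
```

```text
at [ 555.2 -175.9  142.3] [-179.89    0.32  177.32] t 9.6 F [ 0.5 -0.3 -0. ] w 93.8
wz tot -0.12; then dx 1.02 dy 14.21 dz 0.56 units
```

drive_tool([
  [0,0.4,0,0,0,-0.12],
  [0.06,0.8,0,0,0,0],
  [0.06,0.8,0,0,0,0],
  [0.06,0.8,0,0,0,0],
  [0.06,0.8,0,0,0,0],
  [0.06,0.8,0,0,0,0],
  [0.06,0.8,0,0,0,0],
  [0.06,0.8,0,0,0,0],
  [0.06,0.8,0,0,0,0],
  [0.06,0.8,0,0,0,0],
  [0.06,0.8,0,0,0,0],
  [0.06,0.8,0,0,0,0],
  [0.06,0.8,0,0,0,0],
  [0.06,0.8,0.1,0,0,0],
  [0.06,0.8,0.1,0,0,0],
  [0.06,0.8,0.1,0,0,0],
  [0.06,0.8,0.1,0,0,0],
  [0.06,0.6,0.1,0,0,0],
  [0,0.4,0.06,0,0,0],
  [0,0,0,0,0,0],
])

```text
time: 12.1
tool_pos: [0.5324, 0.3944, 0.1158]
ee_rot: [-3.141, -0.001, 3.108]
wrist_force: [-0.5, 0.6, 0.7]
width: 0.0941
finger_force: 0.0
```

Run:
```python
from h import *
plan(534.3,393.7,3.5,178)
for n in ('top','scene'):
    im,W=snap(n,n+'1.png')
    P=blob(W,(.5545,-.175),(.023,.035),.05); print(n,'hs',rect(P[:,:2]),P.mean(0)*1000,len(P))
    P=blob(W,(.534,.394),(.006,.014),.05); print(n,'board',rect(P[:,:2]) if P is not None else 0)
```

```text
at [532.4 394.4 115.8] [-1.7994e+02 -6.0000e-02  1.7808e+02] t 12.1 F [-0.5  0.6  0.7] w 94.1
wz tot 0.01; then dx -0.05 dy -0.01 dz 2.81 units
top hs (array([ 555.5, -174.3]), array([63.9, 44.4], dtype=float32), -3.1) [ 555.40614844 -174.07087496   27.69972963] 495
top board (array([515.4, 395.3]), array([46.1, 26.8], dtype=float32), -89.1)
scene hs (array([ 555. , -175.9]), array([67., 44.], dtype=float32), -2.9) [ 555.96870183 -175.79770915   30.05303872] 437
scene board (array([534.5, 395.5]), array([67.9, 51.4], dtype=float32), -1.5)
```

drive_tool([
  [-0.05,0,0.4,0,0,0],
  [0,0,0.7,0,0,0],
  [0,0,0.7,0,0,0],
  [0,0,0.5,0,0,0],
  [0,0,0.35,0,0,0],
  [0,0,0.15,0,0,0],
  [0,0,0,0,0,0],
])

```text
time: 13.08
tool_pos: [0.5351, 0.3938, 0.0049]
ee_rot: [3.141, 0.0, 3.107]
wrist_force: [0.0, 0.5, 0.2]
width: 0.0939
finger_force: 0.0
```

drive_tool([
  [0,0,0,0,0,0],
  [0,0,0,0,0,0],
  [0,0,0,0,0,0],
  [0,0,0,0,0,0],
  [0,0,0,0,0,0],
  [0,0,0,0,0,0],
], gripper=1)

```text
time: 13.82
tool_pos: [0.5349, 0.3937, 0.0047]
ee_rot: [3.141, 0.0, 3.107]
wrist_force: [-0.9, -0.3, -0.0]
width: 0.0435
finger_force: 30.0
```

drive_tool([
  [0,0,-0.3,0,0,0],
  [0,0,-0.6,0,0,0],
  [0,0,-0.8,0,0,0],
  [0,0,-0.8,0,0,0],
  [0,0,-0.5,0,0,0],
  [0,0,0,0,0,0],
])

```text
time: 14.58
tool_pos: [0.5359, 0.3944, 0.1274]
ee_rot: [3.139, 0.004, 3.107]
wrist_force: [-0.4, -0.6, -0.6]
width: 0.0436
finger_force: 30.0
```

```bash
python3 -c "
from h import *
plan(555,-175,100,177.3)"
```

```text
at [535.9 394.4 127.4] [179.85   0.22 178.01] t 14.57 F [-0.4 -0.6 -0.6] w 43.6
wz tot 0.12; then dx -1.15 dy -14.20 dz 0.68 units
```

drive_tool([
  [0,-0.4,0,0,0,0.12],
  [-0.07,-0.8,0,0,0,0],
  [-0.07,-0.8,0,0,0,0],
  [-0.07,-0.8,0,0,0,0],
  [-0.07,-0.8,0,0,0,0],
  [-0.07,-0.8,0,0,0,0],
  [-0.07,-0.8,0,0,0,0],
  [-0.07,-0.8,0,0,0,0],
  [-0.07,-0.8,0,0,0,0],
  [-0.07,-0.8,0,0,0,0],
  [-0.07,-0.8,0,0,0,0],
  [-0.07,-0.8,0,0,0,0],
  [-0.07,-0.8,0,0,0,0],
  [-0.07,-0.8,0,0,0,0],
  [-0.07,-0.8,0,0,0,0],
  [-0.07,-0.8,0,0,0,0],
  [-0.07,-0.8,0,0,0,0],
  [-0.04,-0.6,0,0,0,0],
  [0,-0.4,0,0,0,0],
  [0,0,0,0,0,0],
])

```text
time: 17.08
tool_pos: [0.5537, -0.1766, 0.1234]
ee_rot: [3.141, -0.002, 3.093]
wrist_force: [0.4, 0.8, -1.7]
width: 0.0437
finger_force: 30.0
```

```bash
python3 -c "
from h import *
plan(555.3,-175,32.5,177.3)"
```

```text
at [ 553.7 -176.6  123.4] [ 1.7994e+02 -1.3000e-01  1.7720e+02] t 17.07 F [ 0.4  0.8 -1.7] w 43.7
wz tot -0.02; then dx -0.04 dy 0.04 dz 2.27 units
```

drive_tool([
  [-0.02,0.04,0.3,0,0,0],
  [0,0,0.5,0,0,0],
  [0,0,0.5,0,0,0],
  [0,0,0.4,0,0,0],
  [0,0,0.3,0,0,0],
  [0,0,0.15,0,0,0],
  [0,0,0.1,0,0,0],
  [0,0,0,0,0,0],
])

```text
time: 18.08
tool_pos: [0.5559, -0.1744, 0.0349]
ee_rot: [-3.142, 0.0, 3.095]
wrist_force: [0.4, 0.7, -0.4]
width: 0.0434
finger_force: 30.0
```

drive_tool([
  [0,0,0,0,0,0],
  [0,0,0,0,0,0],
  [0,0,0,0,0,0],
  [0,0,0,0,0,0],
  [0,0,0,0,0,0],
], gripper=0)

```text
time: 18.7
tool_pos: [0.5557, -0.1743, 0.0347]
ee_rot: [3.142, 0.0, 3.095]
wrist_force: [-0.9, 0.6, -0.4]
width: 0.0899
finger_force: 0.0
```

drive_tool([
  [0,0,-0.3,0,0,0],
  [0,0,-0.6,0,0,0],
  [0,0,-0.8,0,0,0],
  [0,0,-0.5,0,0,0],
  [0,0,-0.3,0,0,0.4],
  [0,0,0,0,0,0.8],
  [0,0,0,0,0,0.8],
  [0,0,0,0,0,0.8],
  [0,0,0,0,0,0.6],
  [0,0,0,0,0,0],
])

```text
time: 19.95
tool_pos: [0.556, -0.1744, 0.1356]
ee_rot: [3.142, 0.001, 2.756]
wrist_force: [-0.2, 0.5, -0.3]
width: 0.0937
finger_force: 0.0
```

```bash
python3 -c "
from h import *
plan(517.8,-375.8,120,157)"
```

```text
at [ 556.  -174.4  135.6] [1.8000e+02 7.0000e-02 1.5788e+02] t 19.95 F [-0.2  0.5 -0.3] w 93.7
wz tot 0.15; then dx -1.09 dy -5.01 dz 0.39 units
```

drive_tool([
  [-0.05,-0.3,0,0,0,0.15],
  [-0.14,-0.6,0,0,0,0],
  [-0.15,-0.7,0,0,0,0],
  [-0.15,-0.7,0,0,0,0],
  [-0.15,-0.7,0.1,0,0,0],
  [-0.15,-0.7,0.1,0,0,0],
  [-0.15,-0.7,0.1,0,0,0],
  [-0.15,-0.4,0.1,0,0,0],
  [0,-0.2,0,0,0,0],
  [0,0,0,0,0,0],
])

```text
time: 21.2
tool_pos: [0.5177, -0.3755, 0.1187]
ee_rot: [3.141, -0.0, 2.739]
wrist_force: [1.1, -0.6, 0.5]
width: 0.094
finger_force: 0.0
```

Run:
```python
from h import *
plan(517.8,-375.8,4.5,157)
for n in ('top','scene'):
    im,W=snap(n)
    P=blob(W,(.5545,-.175),(.034,.041),.05); print(n,'board',rect(P[:,:2]),P.mean(0)*1000,len(P))
```

```text
at [ 517.7 -375.5  118.7] [ 1.7998e+02 -1.0000e-02  1.5696e+02] t 21.2 F [ 1.1 -0.6  0.5] w 94.0
wz tot -0.01; then dx -0.00 dy -0.01 dz 2.85 units
top board (array([ 556.1, -173.1]), array([64.3, 42.9], dtype=float32), -0.6) [ 554.8739223  -173.08111139   37.51905958] 411
scene board (array([ 555.1, -174.9]), array([68.1, 43.7], dtype=float32), -2.1) [ 557.45539401 -174.67582427   39.11260027] 273
```

Board is in place. Now the shield.

drive_tool([
  [0,0,0.4,0,0,0],
  [0,0,0.7,0,0,0],
  [0,0,0.7,0,0,0],
  [0,0,0.5,0,0,0],
  [0,0,0.35,0,0,0],
  [0,0,0.18,0,0,0],
  [0,0,0,0,0,0],
])

```text
time: 22.18
tool_pos: [0.5179, -0.3755, 0.0054]
ee_rot: [3.141, -0.0, 2.74]
wrist_force: [0.1, 0.6, 0.3]
width: 0.094
finger_force: 0.0
```

drive_tool([
  [0,0,0,0,0,0],
  [0,0,0,0,0,0],
  [0,0,0,0,0,0],
  [0,0,0,0,0,0],
  [0,0,0,0,0,0],
  [0,0,0,0,0,0],
  [0,0,0,0,0,0],
], gripper=1)

```text
time: 23.05
tool_pos: [0.5178, -0.3754, 0.0054]
ee_rot: [3.142, -0.0, 2.74]
wrist_force: [-0.9, 0.6, -0.1]
width: 0.0357
finger_force: 30.0
```

drive_tool([
  [0,0,-0.3,0,0,0],
  [0,0,-0.6,0,0,0],
  [0,0,-0.8,0,0,0],
  [0,0,-0.8,0,0,-0.4],
  [0,0,-0.5,0,0,-0.8],
  [0,0,0,0,0,-0.8],
  [0,0,0,0,0,-0.8],
  [0,0,0,0,0,-0.5],
  [0,0,0,0,0,-0.2],
  [0,0,0,0,0,0],
])

```text
time: 24.3
tool_pos: [0.5179, -0.3755, 0.1259]
ee_rot: [-3.141, 0.0, 3.089]
wrist_force: [0.5, 0.7, -0.1]
width: 0.0357
finger_force: 30.0
```

```bash
python3 -c "
from h import *
plan(555.3,-174.6,120,177.4)"
```

```text
at [ 517.9 -375.5  125.9] [-1.7999e+02  2.0000e-02  1.7701e+02] t 24.3 F [ 0.5  0.7 -0.1] w 35.7
wz tot -0.07; then dx -0.71 dy 5.06 dz 0.15 units
```

drive_tool([
  [-0.06,0.3,0,0,0,-0.07],
  [-0.1,0.6,0,0,0,0],
  [-0.1,0.7,0,0,0,0],
  [-0.1,0.7,0,0,0,0],
  [-0.1,0.7,0,0,0,0],
  [-0.1,0.7,0,0,0,0],
  [-0.1,0.7,0,0,0,0],
  [-0.05,0.46,0,0,0,0],
  [0,0.2,0,0,0,0],
  [0,0,0,0,0,0],
])

```text
time: 25.55
tool_pos: [0.5553, -0.1742, 0.1255]
ee_rot: [-3.141, 0.0, 3.098]
wrist_force: [-0.9, -0.3, -1.0]
width: 0.0355
finger_force: 30.0
```

```bash
python3 -c "
from h import *
plan(555.3,-174.6,44,177.4)"
```

```text
at [ 555.3 -174.2  125.5] [-179.98    0.    177.47] t 25.55 F [-0.9 -0.3 -1. ] w 35.5
wz tot 0.01; then dx -0.00 dy -0.01 dz 2.04 units
```

drive_tool([
  [0,0,0.3,0,0,0],
  [0,0,0.5,0,0,0],
  [0,0,0.5,0,0,0],
  [0,0,0.35,0,0,0],
  [0,0,0.2,0,0,0],
  [0,0,0.1,0,0,0],
  [0,0,0.08,0,0,0],
  [0,0,0,0,0,0],
])

```text
time: 26.55
tool_pos: [0.5555, -0.1746, 0.0446]
ee_rot: [-3.141, 0.001, 3.097]
wrist_force: [-0.4, 0.2, 0.2]
width: 0.0354
finger_force: 30.0
```

drive_tool([
  [0,0,0,0,0,0],
  [0,0,0,0,0,0],
  [0,0,0,0,0,0],
  [0,0,0,0,0,0],
  [0,0,0,0,0,0],
], gripper=0)

```text
time: 27.18
tool_pos: [0.5554, -0.1746, 0.0443]
ee_rot: [3.142, 0.0, 3.097]
wrist_force: [0.6, 0.1, 0.4]
width: 0.0819
finger_force: 0.0
```

drive_tool([
  [0,0,-0.3,0,0,0],
  [0,0,-0.6,0,0,0],
  [0,0,-0.8,0,0,0],
  [0,0,-0.5,0,0,0],
  [0,0,0,0,0,0],
])

```text
time: 27.8
tool_pos: [0.5569, -0.1752, 0.1355]
ee_rot: [-3.14, 0.006, 3.097]
wrist_force: [-0.1, 0.3, 0.2]
width: 0.094
finger_force: 0.0
```

```bash
python3 -c "
from h import *
plan(511.5,173.5,120,180.9)"
```

```text
at [ 556.9 -175.2  135.5] [-179.89    0.32  177.44] t 27.8 F [-0.1  0.3  0.2] w 94.0
wz tot -0.60; then dx 1.00 dy 8.73 dz 0.39 units
```

drive_tool([
  [0,0.3,0,0,0,-0.6],
  [0.1,0.7,0,0,0,0],
  [0.1,0.8,0,0,0,0],
  [0.1,0.8,0,0,0,0],
  [0.1,0.8,0,0,0,0],
  [0.1,0.6,0,0,0,0],
  [0.1,0.2,0,0,0,0],
])

```text
time: 28.68
tool_pos: [0.5287, -0.0058, 0.1313]
ee_rot: [3.141, -0.002, -3.125]
wrist_force: [-0.3, -0.4, 0.5]
width: 0.0944
finger_force: 0.0
```

```bash
cat > meas.py <<'E'
from h import *
plan(511.5,173.5,120,180.9)
for n in ('top','scene'):
    S=[snap(n,n+'2.png' if i==0 else None) for i in range(6)]
    im=S[0][0]; W=np.nanmean([s[1] for s in S],0); H=hsv(np.mean([s[0] for s in S],0).astype(np.uint8)); V=H[...,2];Sa=H[...,1]
    np.savez(n+'2.npz',im=im,W=W)
    P=blob(W,(.555,-.175),(.046,.054),.035); print(n,'shield',rect(P[:,:2]),P.mean(0)*1000,len(P))
    P=blob(W,(.5115,.174),(.0055,.011),.08); print('plate',rect(P[:,:2]),P.mean(0)*1000,len(P))
    P=blob(W,(.5115,.174),(.027,.034),.04); print('block',rect(P[:,:2]),P.mean(0)*1000,len(P))
    P=blob(W,(.555,-.175),(.009,.015),.12); print('jigbase',rect(P[:,:2]),len(P))
    for sx in (-52,52):
        P=blob(W,(.5545+sx/1000,-.175),(.049,.07),.015); print('pillar',P.mean(0)*1000,len(P))
    # dark holes in plate
    for sx in (-52,52):
        m=(np.hypot(W[...,0]-.5115-sx/1000,W[...,1]-.174)<.013)&(W[...,2]>-.01)
        w=np.clip(np.percentile(V[m],75)-25-V[m],0,None); p=(W[m]*w[:,None]).sum(0)/w.sum(); print('hole',p*1000,(w>0).sum())
    cv2.imwrite('pics/c_%s.png'%n,cv2.resize(im[150:290,150:450] if n=='top' else im[120:270,170:400],None,fx=2.6,fy=2.6,interpolation=cv2.INTER_CUBIC))
E
python3 meas.py
```

```text
at [528.7  -5.8 131.3] [ 1.7998e+02 -1.0000e-01 -1.7903e+02] t 28.68 F [-0.3 -0.4  0.5] w 94.4
wz tot 0.01; then dx 0.36 dy 4.49 dz 0.28 units
top shield (array([ 556.7, -173.5]), array([48.7, 35.5], dtype=float32), -4.1) [ 556.12938518 -173.59059199   49.51380109] 322
plate (array([511.1, 175.4]), array([127.7,  50.1], dtype=float32), 0.4) [510.50215422 174.73944867   7.524936  ] 904
block (array([510. , 175.8]), array([42.8, 16.9], dtype=float32), 1.6) [509.23743702 175.25934552  29.32261586] 143
jigbase (array([ 554.6, -174.7]), array([149.8,  80. ], dtype=float32), -2.7) 1435
pillar [ 502.49899293 -171.5461624    55.90330608] 28
pillar [ 605.87214507 -176.55686573   56.09390243] 27
hole [458.4529912  176.72660492   0.75414315] 24
hole [562.95875887 177.25946116   1.00765807] 26
scene shield (array([ 555.1, -175.2]), array([49.5, 35.9], dtype=float32), -3.3) [ 557.41249717 -175.22290233   51.97387717] 295
plate (array([510.3, 173.6]), array([131.2,  50.5], dtype=float32), 0.3) [515.54624886 172.28358834   9.62387102] 652
block (array([510.8, 173.1]), array([45. , 18.2], dtype=float32), 2.2) [512.33737556 173.06636219  31.41661134] 112
jigbase (array([ 553.9, -176.3]), array([150.5,  79.9], dtype=float32), -2.9) 992
pillar [ 504.26527499 -173.51028094   57.14561484] 33
pillar [ 608.21809883 -178.29413235   57.687531  ] 34
hole [455.46257509 175.40798644   4.3883959 ] 18
hole [566.25834056 175.52467067   3.48352598] 31
```

View pics/c_top.png

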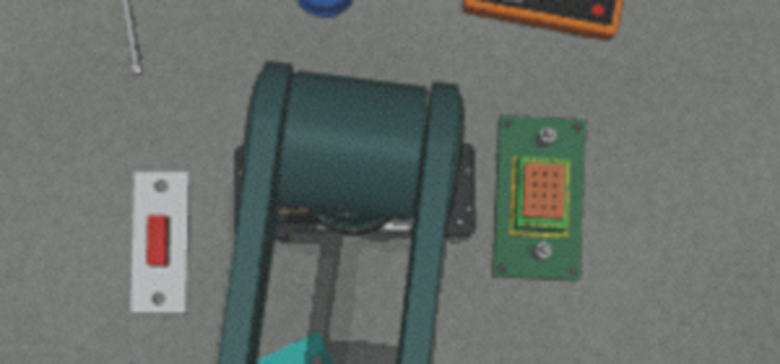

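View pics/c_scene.png

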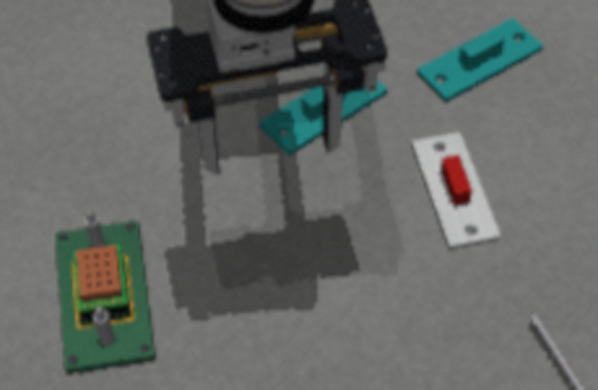

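drive_tool([
  [0.04,0.3,0,0,0,0],
  [0.08,0.7,0,0,0,0],
  [0.08,0.8,0,0,0,0],
  [0.08,0.8,0,0,0,0],
  [0.08,0.8,0,0,0,0],
  [0,0.7,0,0,0,0],
  [0,0.3,0,0,0,0],
  [0,0.1,0,0,0,0],
  [0,0,0,0,0,0],
])

```text
time: 30.4
tool_pos: [0.5124, 0.1724, 0.1322]
ee_rot: [-3.141, -0.0, -3.127]
wrist_force: [0.8, 0.7, 0.0]
width: 0.094
finger_force: 0.0
```

```bash
python3 -c "
from h import *
plan(510.7,174.2,11,180.7)"
```

```text
at [512.4 172.4 132.2] [-1.7998e+02 -1.0000e-02 -1.7914e+02] t 30.4 F [0.8 0.7 0. ] w 94.0
wz tot 0.03; then dx 0.04 dy 0.04 dz 3.03 units
```

drive_tool([
  [0.04,0.04,0.4,0,0,0.03],
  [0,0,0.7,0,0,0],
  [0,0,0.7,0,0,0],
  [0,0,0.6,0,0,0],
  [0,0,0.4,0,0,0],
  [0,0,0.2,0,0,0],
  [0,0,0,0,0,0],
])

```text
time: 31.28
tool_pos: [0.5106, 0.1742, 0.0119]
ee_rot: [-3.142, -0.001, -3.13]
wrist_force: [-0.6, -0.3, -0.1]
width: 0.094
finger_force: 0.0
```

drive_tool([
  [0,0,0,0,0,0],
  [0,0,0,0,0,0],
  [0,0,0,0,0,0],
  [0,0,0,0,0,0],
  [0,0,0,0,0,0],
  [0,0,0,0,0,0],
  [0,0,0,0,0,0],
  [0,0,0,0,0,0],
  [0,0,0,0,0,0],
], gripper=1)

```text
time: 32.4
tool_pos: [0.5108, 0.1744, 0.0123]
ee_rot: [3.141, 0.0, -3.129]
wrist_force: [0.8, -0.2, -0.1]
width: 0.0179
finger_force: 30.0
```

drive_tool([
  [0,0,-0.2,0,0,0],
  [0,0,-0.4,0,0,0],
  [0,0,-0.6,0,0,0],
  [0,0,-0.7,0,0,0],
  [0,0,-0.7,0,0,0.3],
  [0,0,-0.4,0,0,0.3],
  [0,0,-0.2,0,0,0],
  [0,0,0,0,0,0],
])

```text
time: 33.4
tool_pos: [0.5108, 0.1744, 0.1404]
ee_rot: [3.141, 0.0, 3.094]
wrist_force: [0.9, -1.1, -2.6]
width: 0.0177
finger_force: 30.0
```

```bash
python3 -c "
from h import *
plan(554.2,-175.5,135,177.2)"
```

```text
at [510.8 174.4 140.4] [1.7999e+02 1.0000e-02 1.7727e+02] t 33.4 F [ 0.9 -1.1 -2.6] w 17.7
wz tot 0.01; then dx -1.51 dy -8.68 dz 0.13 units
```

drive_tool([
  [-0.05,-0.3,0,0,0,0],
  [-0.1,-0.5,0,0,0,0],
  [-0.1,-0.6,0,0,0,0],
  [-0.11,-0.6,0,0,0,0],
  [-0.1,-0.6,0,0,0,0],
  [-0.11,-0.6,0,0,0,0],
  [-0.1,-0.6,0,0,0,0],
  [-0.11,-0.6,0,0,0,0],
  [-0.1,-0.6,0,0,0,0],
  [-0.11,-0.6,0,0,0,0],
  [-0.1,-0.6,0,0,0,0],
  [-0.11,-0.6,0,0,0,0],
  [-0.1,-0.6,0,0,0,0],
  [-0.11,-0.6,0,0,0,0],
  [-0.1,-0.4,0,0,0,0],
  [0,-0.2,0,0,0,0],
  [0,-0.08,0,0,0,0],
  [0,0,0,0,0,0],
])

```text
time: 35.65
tool_pos: [0.5544, -0.1749, 0.1402]
ee_rot: [3.141, -0.0, 3.094]
wrist_force: [-0.1, -0.1, -1.9]
width: 0.018
finger_force: 30.0
```

```bash
python3 - <<'E'
from h import *
plan(554.2,-175.5,85,177.2)
o=get_obs(); p=o['tool_pos']; zt=p[2]-.012+.008
for n in ('top','scene'):
    S=[snap(n) for i in range(6)]; im=np.mean([s[0] for s in S],0).astype(np.uint8); W=np.nanmean([s[1] for s in S],0)
    P=blob(W,p[:2],(zt-.004,zt+.0045),.08); print(n,'plate',rect(P[:,:2]),P.mean(0)*1000,len(P),zt)
    u=(170,300,300,420) if n=='top' else (140,270,150,290)
    cv2.imwrite('pics/d_%s.png'%n,cv2.resize(im[u[0]:u[1],u[2]:u[3]],None,fx=4,fy=4,interpolation=cv2.INTER_CUBIC))
E
cd pics; python3 -c "
import cv2,numpy as np
a=cv2.imread('d_top.png');b=cv2.imread('d_scene.png');c=np.hstack([a,b]);print(c.shape);cv2.imwrite('d.png',cv2.resize(c,(800,int(c.shape[0]*800/c.shape[1]))))"
```

```text
at [ 554.4 -174.9  140.2] [ 1.7997e+02 -1.0000e-02  1.7728e+02] t 35.65 F [-0.1 -0.1 -1.9] w 18.0
wz tot 0.01; then dx 0.00 dy -0.01 dz 1.38 units
top plate (array([ 514.5, -171.5]), array([50.3, 49.7], dtype=float32), -1.1) [ 512.00992581 -172.88300175  135.52135413] 464 0.1362058569817789
scene plate (array([ 555. , -175.5]), array([128.8,  50. ], dtype=float32), -3.0) [ 584.77846391 -174.50021323  137.96072703] 598 0.1362058569817789
(520, 1040, 3)
```

View pics/d.png

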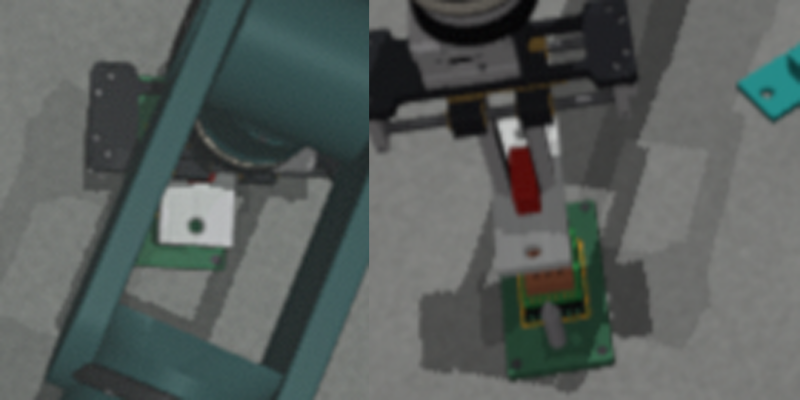

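drive_tool([
  [0.01,-0.015,0.2,0,0,0],
  [0,0,0.3,0,0,0],
  [0,0,0.4,0,0,0],
  [0,0,0.25,0,0,0],
  [0,0,0.13,0,0,0],
  [0,0,0,0,0,0],
  [0,0,0,0,0,0],
])

```text
time: 37.12
tool_pos: [0.5545, -0.176, 0.0897]
ee_rot: [-3.141, 0.001, 3.094]
wrist_force: [-0.2, -0.8, -1.4]
width: 0.0176
finger_force: 30.0
```

Run:
```python
from h import *
plan(554,-175.6,66,177.2)
o=get_obs(); p=o['tool_pos']; zt=p[2]-.012+.008
S=[snap('scene') for i in range(4)]; im=np.mean([s[0] for s in S],0).astype(np.uint8); W=np.nanmean([s[1] for s in S],0)
P=blob(W,p[:2],(zt-.004,zt+.0045),.08); print('plate',rect(P[:,:2]),len(P))
cv2.imwrite('pics/e.png',cv2.resize(im[170:280,160:270],None,fx=5,fy=5,interpolation=cv2.INTER_CUBIC))
```

```text
at [ 554.5 -176.    89.7] [-1.7998e+02  7.0000e-02  1.7726e+02] t 37.12 F [-0.2 -0.8 -1.4] w 17.6
wz tot 0.01; then dx 0.01 dy 0.01 dz 0.59 units
plate (array([ 561.6, -176.9]), array([115.4,  50. ], dtype=float32), -3.1) 551
```

View pics/e.png

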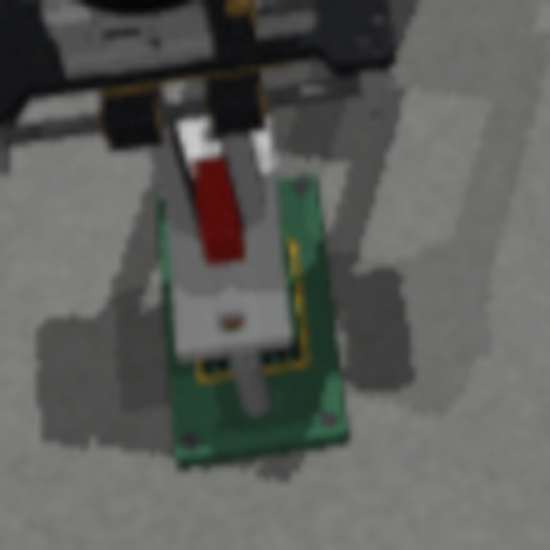

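drive_tool([
  [0.01,0.01,0.1,0,0,0],
  [0,0,0.1,0,0,0],
  [0,0,0.08,0,0,0],
  [0,0,0.08,0,0,0],
  [0,0,0.06,0,0,0],
  [0,0,0.04,0,0,0],
  [0,0,0,0,0,0],
])

```text
time: 38.2
tool_pos: [0.5537, -0.1754, 0.0705]
ee_rot: [3.141, -0.0, 3.094]
wrist_force: [-0.9, -1.5, -2.1]
width: 0.0174
finger_force: 30.0
```

drive_tool([
  [0,0,0.04,0,0,0],
  [0,0,0.04,0,0,0],
  [0,0,0.03,0,0,0],
  [0,0,0,0,0,0],
  [0,0,0,0,0,0],
])

```text
time: 38.83
tool_pos: [0.5537, -0.1755, 0.0663]
ee_rot: [3.142, 0.0, 3.094]
wrist_force: [-0.8, 0.4, -2.9]
width: 0.0175
finger_force: 30.0
```

drive_tool([
  [0,0,0.02,0,0,0],
  [0,0,0,0,0,0],
  [0,0,0,0,0,0],
])

```text
time: 39.2
tool_pos: [0.5537, -0.1755, 0.0655]
ee_rot: [3.141, 0.0, 3.094]
wrist_force: [-0.3, -0.0, -1.7]
width: 0.018
finger_force: 30.0
```

drive_tool([
  [0,0,0,0,0,0],
  [0,0,0,0,0,0],
  [0,0,0,0,0,0],
  [0,0,0,0,0,0],
  [0,0,0,0,0,0],
  [0,0,0,0,0,0],
], gripper=0)

```text
time: 39.95
tool_pos: [0.5537, -0.1755, 0.0654]
ee_rot: [3.141, 0.0, 3.094]
wrist_force: [-0.1, -0.1, -0.4]
width: 0.0744
finger_force: 0.0
```

drive_tool([
  [0,0,-0.3,0,0,0],
  [0,0,-0.5,0,0,0],
  [0,0,-0.7,0,0,0],
  [0,0.4,-0.5,0,0,0],
  [0,0.7,0,0,0,0],
  [0,0.8,0,0,0,0],
  [0,0.8,0,0,0,0],
  [0,0.8,0,0,0,0],
  [0,0.5,0,0,0,0],
  [0,0.2,0,0,0,0],
  [0,0,0,0,0,0],
])

```text
time: 41.32
tool_pos: [0.5617, -0.0076, 0.1456]
ee_rot: [-3.141, 0.0, 3.094]
wrist_force: [-0.4, -0.2, 0.2]
width: 0.0935
finger_force: 0.0
```

Run:
```python
from h import *
for n in ('top','scene'):
    im,W=snap(n)
    P=blob(W,(.554,-.1755),(.052,.069),.08); print(n,'plate',rect(P[:,:2]),len(P),np.median(P[:,2])*1000)
    A=np.c_[P[:,:2],np.ones(len(P))]; m=P[:,2]<.066; print('tilt',np.linalg.lstsq(A[m],P[m,2],rcond=None)[0])
    u=(170,290,300,420) if n=='top' else (170,280,160,270)
    cv2.imwrite('pics/f_%s.png'%n,cv2.resize(im[u[0]:u[1],u[2]:u[3]],(400,400),interpolation=cv2.INTER_CUBIC))
a,b=[cv2.imread('pics/f_%s.png'%n) for n in('top','scene')]; cv2.imwrite('pics/f.png',np.hstack([a,b]))
```

```text
top plate (array([ 553.8, -174.4]), array([130.5,  51. ], dtype=float32), -2.8) 1060 60.42985249662163
tilt [ 0.00100814 -0.01297275  0.05750153]
scene plate (array([ 553.6, -176.1]), array([132.7,  50.5], dtype=float32), -3.0) 900 63.051374634861986
tilt [-0.00545304 -0.00297071  0.06530498]
```

View pics/f.png

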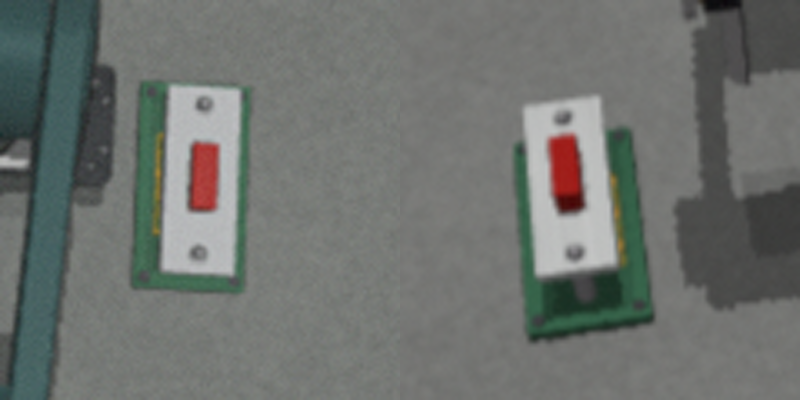

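The cover is level with its top at about 61 mm, and both pins show in its holes, so it is seated. I'm handing the job in.

```bash
python3 -c "
from bench import close_job
print(close_job())"
```

```text
the job is handed in; nothing more can be done
None
```

The power module is built on the fixture in the required order and handed in after about 41 s; the last camera check showed the cover level, fully down, with both pins through its holes (the hand-in call returned no verdict).

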